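# Lower the splash screen and crack open the sealed desiccator

## Robot

A 6-joint arm with a two-finger parallel gripper is mounted at the origin on the work surface. World frame = base frame: x ahead of the robot, y to its left, z up, the work surface at z = 0. Lengths are in mm, angles in rad, forces in N, time in s.
With the tool pointing down it reaches from about 350 to 875 mm from the base axis. Payload 4.2 kg.
Tool frame: the origin (TCP) lies between the finger pads; the fingertips stand 25 mm ahead of it and the grasp point (between the pads) lies 6 mm ahead of it; z points along the fingers, y is the line along which they close (so a half turn about z gives the same grasp; the last joint's range is limited). The gripper opens to 85 mm and grips with 20 to 120 N. Pads are 22 mm wide; open, the fingers measure 114 mm over their backs; the gripper's body (76 mm by 85 mm) begins 54 mm behind the grasp point. The pads swing forward as they close: fully open they stand 13 mm farther back than shut.
Start: joints at [-1.015, 0.385, 0.008, 0, -1.194, -0.259], TCP at [182.804, -597.647, 256.312] pointing down, gripper open.
Joint ranges: [-3.14, 3.14], [-1.21, 2.06], [-1.07, 1.41], [-3.16, 2.05], [-2.99, -0.16], [-3.1, 3.1]. Speed limits (rad/s): [2.79, 2.79, 3.14, 3.14, 3.14, 3.14].

## Interface

Orientations are given as a unit quaternion [x, y, z, w].
In Python, from bench import arm gives the robot as it stands.
- The arm moves only by the shell command python3 -m pendant 'ROWS'. ROWS is JSON, a list of rows, each a list of 7 numbers: the shift along the tool's x, y, z in m, then the turn, a rotation vector about the tool's x, y, z in degrees, then the finger opening in m, from 0 to 0.0854. In form: [[x, y, z, wx, wy, wz, fingers], ...]. A call has 1 to 12 rows; each row shifts and turns the commanded pose from where the row before left it, along the tool's axes as they then stand; what a row does not reach is not made up. A row lasts 1/10 s, in which the tool goes at most 50 mm and 8.59 degrees, less where a joint would pass 70% of its speed; a pose out of reach is approached as far as the arm can. A call is refused whole if a number of a shift passes 0.05 or a number of a turn 8.59, either way. A call with a gripper value outside its range is refused whole. The fingers move at their own pace and stop on an object; the grip force is fixed at half the most. Time passes only in rows, so rows that do not move let the fingers close. It gives the time, the measured TCP pose, the force, the opening and the grip force at its end, in the units of the state.
- arm.read_state(): the state, without advancing time (a new reading comes with each control period).
- arm.get_image(name): name is "side" or "top"; returns a dict with "image" (400x640x3 uint8, red, green, blue), "fx", "fy", "cx", "cy" (pixels), "xyz" and "rotation" of the camera in the world. Camera axes: x right, y down, z forward; pixel columns grow to the right and rows downward; lengths in mm; the calibration is good to about 2 mm. A picture is of the moment at which its call begins. There is no depth.
- arm.job_done(): hands the job in; it is judged then, once.
The state is a dict: "clock": time; "joints": joint angles; "joint_vel": joint speeds; "joint_efforts": joint torques, N m; "position": TCP position; "ee_rot": TCP orientation; "contact_force": force on the tool from outside, world axes, zero at the start; "wrist_torque": the same for the moment, N m; "gripper_width": finger opening in mm; "grasp_force": force on a finger pad.
Only numpy, scipy, OpenCV 4.12 (cv2) and the standard library are available. Lean on these libraries where they do the work, as an engineer would, in place of code of your own. Each camera call takes 0.05 s, during which the arm holds its last target. There are 200 camera calls.

## Task

Slide the clear splash screen in front of the round desiccator all the way down, so that the jar can be reached over it. Then pull the desiccator's lid straight up by its knob until it breaks free of its tight seal, without jerking it away (never more than 60 mm up), and hold it level just above the jar's mouth, lifted by about 25 mm: finish while the gripper still holds it there. Leave the other things on the bench where they are.

Things in the scene. Friction and masses are not known exactly. Their poses are not given: they have to be found in the camera images.
- screen (a joint): height (m) by which the clear splash screen is raised: 0 = fully down, 0.11 = top stop. Friction keeps it where it is left; about 3 to 5 N moves it down, 12 N up. Clear panel 6 mm thick, 288 mm wide, aluminium rail along its top, between two guide posts 22 mm square (tops 150 mm above the bench, centres 310 mm apart) on a base plate 80 x 340 x 10 mm
- screen_rail (a point): centre of the screen's top rail, a bar 18 mm thick (x) x 250 mm long (y) x 26 mm high (z), moving with the screen. With the screen fully down this point is 150 mm above the bench. x points roughly away from the robot, across the screen towards the desiccator; y along the rail; z up
- desiccator: clear round desiccator jar, fixed to the bench, 170 mm across, rim 110 mm above the bench, mouth 144 mm wide; origin at the centre of its underside, z up, x roughly away from the robot
- lid: the desiccator's loose white lid: flange 180 mm across, 12 mm thick, plug 132 mm across reaching 15 mm into the mouth. Origin: centre of the flange's underside, 110 mm above the bench when shut; z up. 0.28 to 0.46 kg. A tight seal grips the plug: the pull peaks at 12 to 21 N some 3 to 6 mm up, then gives way; at 6 to 11 mm the seal nearly carries the lid; from 12 mm up only its weight remains
- lid_knob (a point): middle of the lid's black upright round knob at the centre of the lid: 32 mm across, 42 mm high; this point is 33 mm above the lid's origin (143 mm above the bench when shut), the knob's foot is 21 mm below it and its top 21 mm above it
- tube_rack: bystander: yellow rack of capped tubes 100 x 110 x 87 mm, loose; origin at the centre of its underside
- tip_box: bystander: white tip box with an orange lid 122 x 82 x 60 mm, loose; origin at the centre of its underside
- reagent_bottle: bystander: amber bottle 60 mm across, 130 mm high, loose; origin at the centre of its underside
- beaker: bystander: glass beaker 64 mm across, 75 mm high, loose; origin at the centre of its underside
- vial: bystander: small glass vial 28 mm across, 50 mm high, loose; origin at the centre of its underside
- pipette: bystander: hand pipette lying on the bench, about 220 mm long, 32 mm high, loose; origin under the middle of its body, x along it

How it is judged (in metres and radians):
On the way, in this order (a step that is already met when the one before it is completed fails the run):
1. the splash screen is fully down (value of joint screen below 0.008 m), for 0.2 s.
2. the lid is free of its seal (z of lid in the frame of desiccator above 0.12 m), for 0.1 s.
At the end, for the whole second after the job is handed in: the lid is held by the fingers (contact of more than 1 N) and by nothing else, still (under 20 mm/s), level within 0.15 rad, 14 to 37 mm above its shut height and within 20 mm of the jar's axis, and the screen is down to within 12 mm (z of lid in the frame of desiccator between 0.124 and 0.147 m and horizontal distance between lid and desiccator below 0.02 m and angle between lid's own z axis and vertical below 0.15 rad and linear speed of lid below 0.02 m/s and contact force between the fingers and lid above 1 N and contact force between lid and desiccator below 0.2 N and value of joint screen below 0.012 m); the arm keeps its last pose, push and grip.
It fails at once if the lid is jerked away (more than 65 mm above its shut height) (z of lid in the frame of desiccator above 0.175 m).
It fails at once if a bystander is shifted or knocked over (more than 30 mm) (distance of any of tube_rack, tip_box, reagent_bottle, beaker, vial, pipette from where it was at the start of the episode above 0.03 m).
It also fails if it takes over 50 s, if anything falls off the work surface, if the arm or the gripper's body presses on something with over 40 N, if the wrist force passes 120 N, or if a joint passes its speed limit or range.

## Working session

There is one attempt and no reset: what is moved stays moved. The work goes in short steps, Python scripts to look and compute and a shell command to move; the robot and the scene stay as the last step left them, time stands still between calls to the robot, and variables do not carry over. Pictures are saved under pics/ and viewed, at most 10 in all, crops included, and the job is handed in when it is done.

```bash
mkdir -p pics
python3 - <<'E'
from bench import arm
import cv2
for n in("top","side"):
    d=arm.get_image(n); cv2.imwrite(f"pics/{n}0.png",d["image"][:,:,::-1]); print({k:v for k,v in d.items() if k!="image"})
print(arm.read_state())
E
```

```text
{'fx': 377.52192859616673, 'fy': 377.52192859616673, 'cx': 316.5741410969641, 'cy': 199.74969137706256, 'xyz': array([ 513.94960684,   16.70484918, 1088.25375132]), 'rotation': array([-0.69824642,  0.71438709, -0.02778193,  0.03648535])}
{'fx': 420.69415608952465, 'fy': 420.69415608952465, 'cx': 319.43556405564436, 'cy': 192.28424459967968, 'xyz': array([356.61486144, 748.05247489, 951.95169085]), 'rotation': array([-0.17479948,  0.91778671, -0.35180468,  0.0578461 ])}
{'clock': 0.1, 'joints': array([-1.01541657e+00,  3.85467179e-01,  6.74297985e-03, -4.47679175e-04,
       -1.19393189e+00, -2.58624739e-01]), 'joint_vel': array([ 0.00140701, -0.00061787,  0.00432848,  0.00142451, -0.00017876,
       -0.00038063]), 'joint_efforts': array([-1.08244181e-03, -3.93319952e+01,  1.88928866e+01,  4.19796199e+00,
       -2.57013860e-03,  6.53332791e-06]), 'position': array([ 182.66406376, -597.22448093,  255.32890754]), 'ee_rot': array([-1.47751935e-01,  9.89023992e-01,  9.36279610e-04, -1.77041716e-04]), 'contact_force': array([-0.31809438, -0.34506967, -0.2838099 ]), 'wrist_torque': array([-0.00605326, -0.0669724 , -0.00882773]), 'grasp_force': 0.0, 'gripper_width': 85.51387896223241}
```

View pics/top0.png

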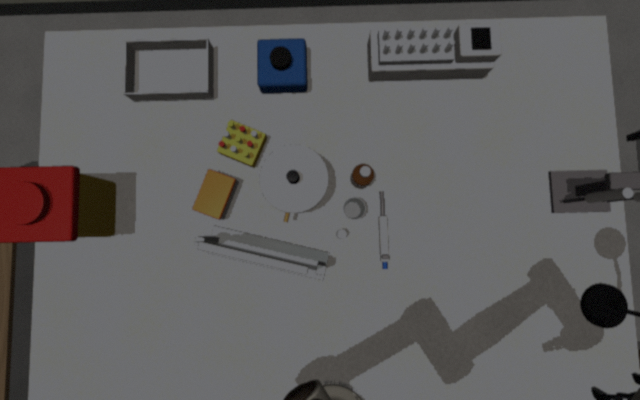

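View pics/side0.png

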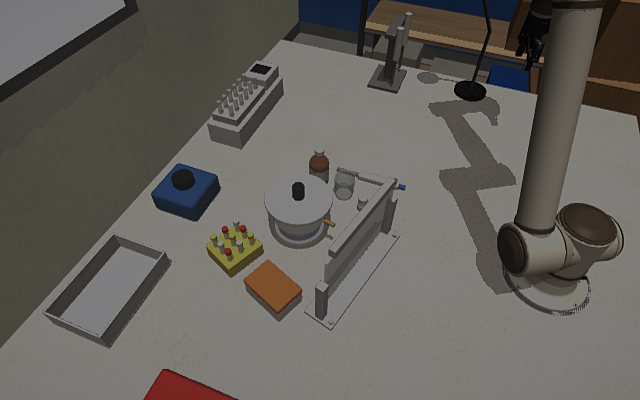

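The top view shows the lid with its black knob at about (293,177) and the screen running from (205,238) to (325,265). In the side view the knob is at (298,190) and the rail runs from (332,250) to (395,180). I'll enlarge both.

Run:
```python
import cv2,numpy as np
def crop(f,x,y,w,h,s,o):
    i=cv2.imread(f)[y:y+h,x:x+w]; i=np.clip(i.astype(float)*1.6,0,255).astype(np.uint8)
    i=cv2.resize(i,None,fx=s,fy=s,interpolation=cv2.INTER_CUBIC)
    for k in range(0,w,20):
        cv2.putText(i,str(x+k),(k*s,8),0,.3,(0,0,255)); cv2.line(i,(k*s,10),(k*s,16),(0,0,255),1)
    for k in range(0,h,20): cv2.putText(i,str(y+k),(0,k*s+4),0,.3,(0,0,255)); cv2.line(i,(20,k*s),(26,k*s),(0,0,255),1)
    cv2.imwrite(o,i)
crop("pics/top0.png",190,140,160,120+20,5-1,"pics/topc.png")
crop("pics/side0.png",260,160,160,145,4,"pics/sidec.png")
```

```text
(no output)
```

View pics/topc.png

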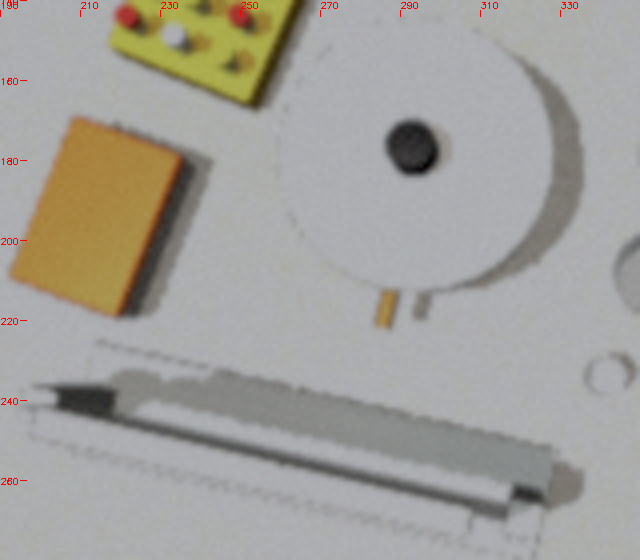

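View pics/sidec.png

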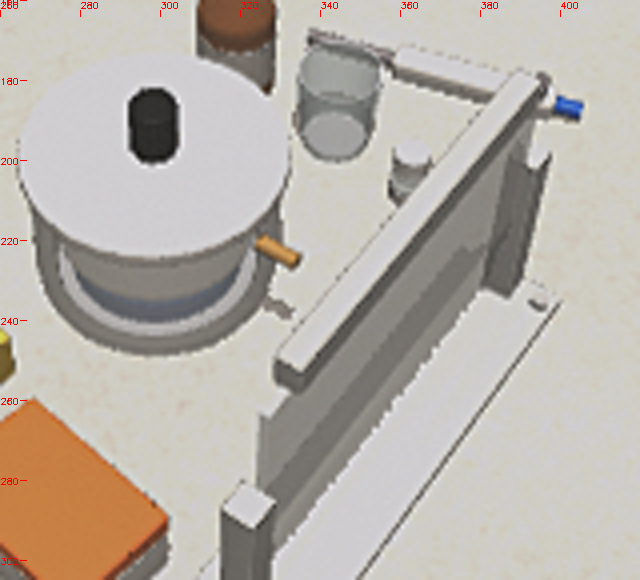

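The top crop puts the knob top centre at about (293,176.8). In the side crop it is at about (298.3,184.3), and the rail's top corners are at about (328.7,248.8), (336.3,252), (391.7,178) and (396.7,180). I'll fit both models and check them by overlay.

```bash
cat > h.py <<'E'
import numpy as np,cv2
from scipy.spatial.transform import Rotation as R
from scipy.optimize import least_squares
C={"top":((377.522,316.574,199.750),[513.950,16.705,1088.254],[-0.69824642,0.71438709,-0.02778193,0.03648535]),
"side":((420.694,319.436,192.284),[356.615,748.052,951.952],[-0.17479948,0.91778671,-0.35180468,0.0578461])}
def proj(n,P):
    (f,cx,cy),t,q=C[n]; p=R.from_quat(q).inv().apply(np.atleast_2d(P)-t)
    return np.c_[f*p[:,0]/p[:,2]+cx,f*p[:,1]/p[:,2]+cy]
def ray(n,uv,z):
    (f,cx,cy),t,q=C[n]; d=R.from_quat(q).apply([(uv[0]-cx)/f,(uv[1]-cy)/f,1]); t=np.array(t); return t+d*(z-t[2])/d[2]
E
python3 - <<'E'
from h import *
print("knob",ray("top",(293,176.8),164),ray("side",(298.3,184.3),164))
s=least_squares(lambda p:np.r_[(proj("top",p)-[293,176.8]).ravel(),(proj("side",p)-[298.3,184.3]).ravel()],[550,50,160]);print(s.x,s.cost)
def M(p,L):
    L=np.array(L,float);c,sn=np.cos(p[3]),np.sin(p[3]);return np.c_[p[0]+c*L[:,0]-sn*L[:,1],p[1]+sn*L[:,0]+c*L[:,1],L[:,2]+p[2]]
top=[[9,125,13],[-9,125,13],[9,-125,13],[-9,-125,13]]
uv=np.array([[328.7,248.8],[336.3,252],[391.7,178],[396.7,180]])
s=least_squares(lambda p:(proj("side",M(p,top))-uv).ravel(),[400,80,230,-.2]);p=s.x;print(p,s.cost)
i=np.clip(cv2.imread("pics/top0.png")*1.6,0,255).astype(np.uint8)
i=cv2.resize(i,None,fx=4,fy=4)
def dr(P,c):
    q=proj("top",P)*4+1.5
    cv2.polylines(i,[q[[0,1,3,2]].astype(int)],True,c,1)
dr(M(p,top),(0,0,255))
for y in(155,-155): 
  P=M([p[0],p[1],150,p[3]],[[11,y+11,0],[-11,y+11,0],[11,y-11,0],[-11,y-11,0]]);dr(P,(255,0,0))
dr(M([p[0],p[1],10,p[3]],[[40,170,0],[-40,170,0],[40,-170,0],[-40,-170,0]]),(0,160,0))
a=np.arange(0,6.3,.1); k=s=np.array([0,0])
cv2.imwrite("pics/ov.png",i[560:1130,740:1400])
E
```

```text
knob [656.71875189  84.20398919 164.        ] [658.62413834  81.92869809 164.        ]
[656.90978486  84.1582404  166.71325843] 0.06563275557163356
[ 4.60904007e+02  1.67612547e+02  2.27806250e+02 -2.66263924e-01] 1.6647545464798068
```

View pics/ov.png

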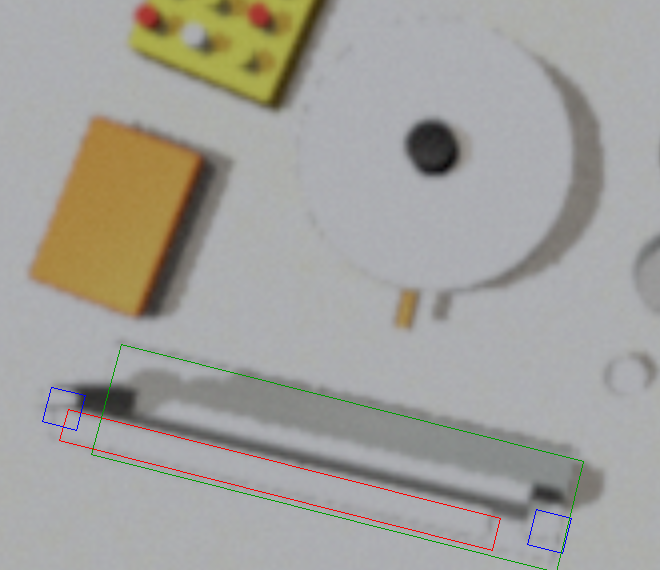

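The red rail model, blue posts and green base match the top view, including the dashed rail end near (495,530). That puts the screen at (461,168), yaw −0.27 and raised about 78 mm, with the knob at about (657,84). No wrist turn is needed, because tool x ≈ (−.956,−.293), tool y ≈ (−.293,.956) and z points down. I'll move via (440,−300,300) with the fingers closed.

```bash
python3 -m pendant '[[-0.033,0.021,-0.0045,0,0,0,0],[-0.033,0.021,-0.0045,0,0,0,0],[-0.033,0.021,-0.0045,0,0,0,0],[-0.033,0.021,-0.0045,0,0,0,0],[-0.033,0.021,-0.0045,0,0,0,0],[-0.033,0.021,-0.0045,0,0,0,0],[-0.033,0.021,-0.0045,0,0,0,0],[-0.033,0.021,-0.0045,0,0,0,0],[-0.033,0.021,-0.0045,0,0,0,0],[-0.033,0.021,-0.0045,0,0,0,0],[0,0,0,0,0,0,0],[0,0,0,0,0,0,0]]'
cat > d.py <<'E'
import sys;from h import *;from bench import arm
s=arm.read_state();q=s["ee_rot"];t=np.array([float(a) for a in sys.argv[1:4]])
print("tool delta mm",R.from_quat(q).inv().apply(t-s["position"]).round(1),"pos",s["position"].round(1),"tilt",R.from_quat(q).as_matrix().round(3)[:,2],"F",s["contact_force"].round(1),"w",s["gripper_width"],s["grasp_force"],s["clock"],"j",s["joints"].round(2))
E
python3 d.py 461 168 300
```

```text
clock: 1.3
position: [437.2, -299.5, 300.9]
ee_rot: [-0.149, 0.989, 0.0, -0.0]
contact_force: [-0.5, -0.0, -0.0]
gripper_width: 0.0
grasp_force: 0.0
tool delta mm [-160.3  439.8    1.1] pos [ 437.2 -299.5  300.9] tilt [-0.001  0.    -1.   ] F [-0.5 -0.  -0. ] w 0.044812278518838684 0.0 1.3 j [-0.29  0.19 -0.15 -0.   -1.23 -0.98]
```

```bash
python3 -m pendant '[[-0.016,0.044,0,0,0,0,0],[-0.016,0.044,0,0,0,0,0],[-0.016,0.044,0,0,0,0,0],[-0.016,0.044,0,0,0,0,0],[-0.016,0.044,0,0,0,0,0],[-0.016,0.044,0,0,0,0,0],[-0.016,0.044,0,0,0,0,0],[-0.016,0.044,0,0,0,0,0],[-0.016,0.044,0,0,0,0,0],[-0.016,0.044,0,0,0,0,0],[0,0,0,0,0,0,0],[0,0,0,0,0,0,0]]'; python3 d.py 461 168 268
python3 - <<'E'
from bench import arm
import cv2,numpy as np
d=arm.get_image("side")["image"][90:310,240:440,::-1]
cv2.imwrite("pics/s1.png",cv2.resize(np.clip(d*1.6,0,255).astype(np.uint8),None,fx=2.6,fy=2.6))
E
```

```text
clock: 2.5
position: [461.1, 167.0, 300.6]
ee_rot: [-0.148, 0.989, -0.0, -0.001]
contact_force: [0.5, -1.1, 0.1]
gripper_width: -0.3
grasp_force: 0.0
tool delta mm [-0.2  1.1 32.6] pos [461.1 167.  300.6] tilt [-0.002 -0.001 -1.   ] F [ 0.5 -1.1  0.1] w -0.25042092901356927 0.0 2.5 j [ 0.68  0.12 -0.24 -0.   -1.21 -1.95]
```

View pics/s1.png

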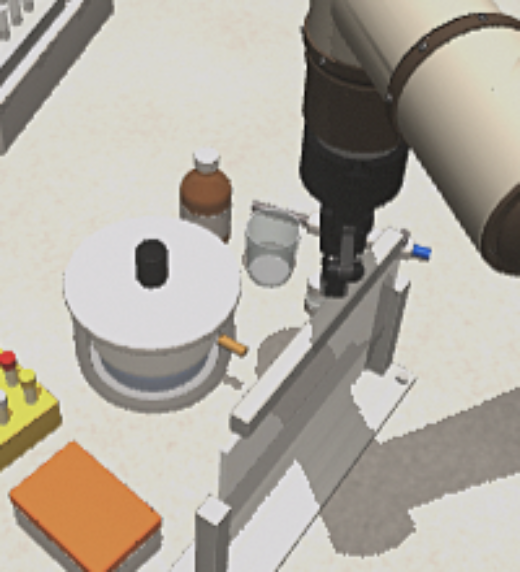

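The closed fingertips, at (335,292) in the crop, hang just above the middle of the rail. I'll press down.

```bash
python3 -m pendant '[[0,0.001,0.008,0,0,0,0],[0,0,0.008,0,0,0,0],[0,0,0.008,0,0,0,0],[0,0,0.006,0,0,0,0],[0,0,0.005,0,0,0,0],[0,0,0.005,0,0,0,0],[0,0,0.005,0,0,0,0],[0,0,0.005,0,0,0,0]]'; python3 d.py 461 168 188
```

```text
clock: 3.35
position: [461.1, 168.0, 251.2]
ee_rot: [-0.148, 0.989, -0.0, 0.0]
contact_force: [-1.1, -3.1, 3.9]
gripper_width: -0.1
grasp_force: 1.9
tool delta mm [ 0.1  0.1 63.2] pos [461.1 168.  251.2] tilt [ 0. -0. -1.] F [-1.1 -3.1  3.9] w -0.14255658541246732 1.9261952117085457 3.35 j [ 0.68  0.16 -0.32  0.   -1.09 -1.96]
```

Contact force is 3.9 N, as expected, and the screen is moving down.

```bash
python3 -m pendant '[[0,0,0.006,0,0,0,0],[0,0,0.006,0,0,0,0],[0,0,0.006,0,0,0,0],[0,0,0.006,0,0,0,0],[0,0,0.006,0,0,0,0],[0,0,0.006,0,0,0,0],[0,0,0.006,0,0,0,0],[0,0,0.006,0,0,0,0],[0,0,0.005,0,0,0,0],[0,0,0.003,0,0,0,0],[0,0,0.002,0,0,0,0],[0,0,0,0,0,0,0]]'; python3 d.py 461 168 188
```

```text
clock: 4.55
position: [460.8, 168.6, 192.8]
ee_rot: [-0.148, 0.989, 0.0, -0.0]
contact_force: [0.9, -1.3, -0.2]
gripper_width: 0.1
grasp_force: 0.2
tool delta mm [-0.  -0.6  4.8] pos [460.8 168.6 192.8] tilt [-0.     0.001 -1.   ] F [ 0.9 -1.3 -0.2] w 0.08726108437396769 0.15008094127551885 4.55 j [ 0.68  0.22 -0.41 -0.   -0.95 -1.96]
```

```bash
python3 -m pendant '[[0,0,0.002,0,0,0,0],[0,0,0.002,0,0,0,0],[0,0,0.001,0,0,0,0]]';python3 -m pendant '[[0,0,0.001,0,0,0,0],[0,0,0.001,0,0,0,0]]'
```

```text
clock: 4.85
position: [460.8, 168.6, 188.2]
ee_rot: [-0.148, 0.989, 0.0, 0.0]
contact_force: [-1.8, 0.1, 3.1]
gripper_width: 0.4
grasp_force: 1.6
clock: 5.05
position: [460.9, 168.6, 188.0]
ee_rot: [-0.148, 0.989, 0.0, 0.0]
contact_force: [-7.9, 1.3, 17.0]
gripper_width: 0.1
grasp_force: 8.9
```

It hit the stop at TCP z = 188, exactly the predicted fully-down height. I'll hold briefly, lift, open and move to the knob.

```bash
python3 -m pendant '[[0,0,0,0,0,0,0],[0,0,0,0,0,0,0],[0,0,0,0,0,0,0],[0,0,-0.02,0,0,0,0],[0,0,-0.04,0,0,0,0.085],[0,0,-0.02,0,0,0,0.085],[0,0,0,0,0,0,0.085]]'; python3 d.py 657.5 83.5 268
```

```text
clock: 5.75
position: [462.3, 169.2, 269.2]
ee_rot: [-0.148, 0.989, 0.002, 0.003]
contact_force: [0.5, 0.7, -0.8]
gripper_width: 43.3
grasp_force: 0.0
tool delta mm [-161.5 -139.     2. ] pos [462.3 169.2 269.2] tilt [ 0.006  0.004 -1.   ] F [ 0.5  0.7 -0.8] w 43.28999088612602 0.0 5.75 j [ 0.68  0.14 -0.29  0.   -1.13 -1.96]
```

```bash
python3 -m pendant '[[-0.027,-0.023,0,0,0,0,0.085],[-0.027,-0.023,0,0,0,0,0.085],[-0.027,-0.023,0,0,0,0,0.085],[-0.027,-0.023,0,0,0,0,0.085],[-0.027,-0.023,0,0,0,0,0.085],[-0.027,-0.023,0,0,0,0,0.085],[0,0,0,0,0,0,0.085],[0,0,0.03,0,0,0,0.085],[0,0,0.03,0,0,0,0.085],[0,0,0,0,0,0,0.085],[0,0,0,0,0,0,0.085]]'; python3 d.py 657.5 83.5 157
python3 - <<'E'
from bench import arm
import cv2,numpy as np
d=arm.get_image("side")["image"][110:310,230:430,::-1]
cv2.imwrite("pics/s2.png",cv2.resize(np.clip(d*1.6,0,255).astype(np.uint8),None,fx=3,fy=3))
E
```

```text
clock: 6.85
position: [655.8, 83.7, 205.8]
ee_rot: [-0.148, 0.989, -0.0, -0.001]
contact_force: [-0.4, -0.6, -0.0]
gripper_width: 85.2
grasp_force: 0.0
tool delta mm [-1.6 -0.7 48.8] pos [655.8  83.7 205.8] tilt [-0.002 -0.001 -1.   ] F [-0.4 -0.6 -0. ] w 85.18304534079151 0.0 6.85 j [ 0.37  0.48  0.03  0.   -1.12 -1.64]
```

View pics/s2.png

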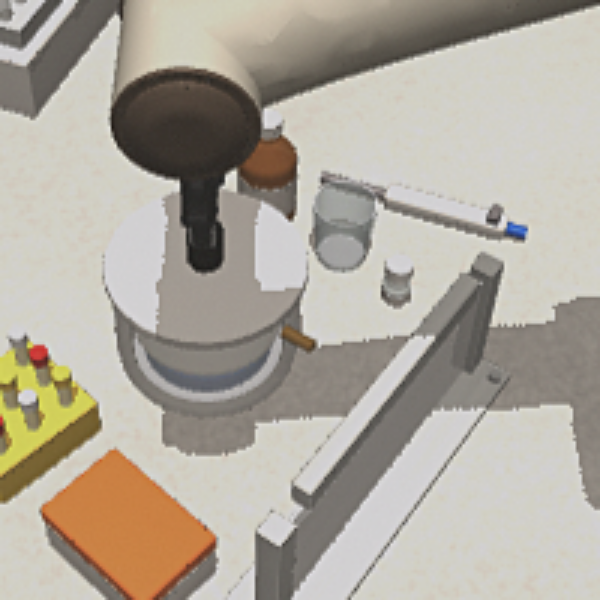

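The screen is down, the jar is reachable, and the fingers are above the knob at (205,245) in the crop. I'll descend and grip.

```bash
python3 -m pendant '[[-0.0015,0,0.01,0,0,0,0.085],[0,0,0.01,0,0,0,0.085],[0,0,0.01,0,0,0,0.085],[0,0,0.01,0,0,0,0.085],[0,0,0.007,0,0,0,0.085],[0,0,0,0,0,0,0.085],[0,0,0,0,0,0,0.085]]' && python3 -m pendant '[[0,0,0,0,0,0,0.06],[0,0,0,0,0,0,0.045],[0,0,0,0,0,0,0.038],[0,0,0,0,0,0,0.034],[0,0,0,0,0,0,0.034]]'; python3 d.py 657 83.5 157
```

```text
clock: 7.6
position: [657.9, 84.0, 159.2]
ee_rot: [-0.148, 0.989, -0.0, -0.0]
contact_force: [0.3, -1.0, -0.2]
gripper_width: 85.1
grasp_force: 0.0
clock: 8.1
position: [657.7, 84.6, 159.8]
ee_rot: [-0.148, 0.989, 0.0, 0.0]
contact_force: [-1.3, 2.3, 1.8]
gripper_width: 34.3
grasp_force: 1.4
tool delta mm [ 1.  -0.8  2.8] pos [657.7  84.6 159.8] tilt [ 0.001  0.001 -1.   ] F [-1.3  2.3  1.8] w 34.25572995895152 1.3623586669564247 8.1 j [ 0.37  0.52 -0.02 -0.   -1.03 -1.64]
```

```bash
python3 -m pendant '[[0,0.001,0.002,0,0,0,0.033],[0,0,0,0,0,0,0.03],[0,0,0,0,0,0,0.02],[0,0,0,0,0,0,0.0],[0,0,0,0,0,0,0]]'; python3 d.py 657 83.5 157
```

```text
clock: 8.6
position: [657.6, 85.4, 157.8]
ee_rot: [-0.148, 0.989, 0.0, 0.0]
contact_force: [-1.7, 4.8, 5.0]
gripper_width: 30.4
grasp_force: 59.1
tool delta mm [ 1.2 -1.7  0.8] pos [657.6  85.4 157.8] tilt [ 0.001  0.001 -1.   ] F [-1.7  4.8  5. ] w 30.422691779615032 59.11963105201721 8.6 j [ 0.37  0.52 -0.02 -0.   -1.02 -1.65]
```

The knob is gripped at 30.4 mm with 59 N. Next is a slow pull.

```bash
python3 -m pendant '[[0,0.0005,-0.001,0,0,0,0],[0,0,-0.001,0,0,0,0],[0,0,-0.001,0,0,0,0],[0,0,-0.001,0,0,0,0]]';python3 -m pendant '[[0,0,-0.001,0,0,0,0],[0,0,-0.001,0,0,0,0],[0,0,-0.001,0,0,0,0],[0,0,-0.001,0,0,0,0],[0,0,-0.001,0,0,0,0],[0,0,-0.001,0,0,0,0]]';python3 d.py 657 84 183
```

```text
clock: 9.0
position: [656.6, 85.2, 158.9]
ee_rot: [-0.147, 0.989, 0.0, -0.001]
contact_force: [3.6, 2.3, -10.3]
gripper_width: 30.4
grasp_force: 60.1
clock: 9.6
position: [658.1, 85.3, 170.1]
ee_rot: [-0.148, 0.989, -0.001, 0.002]
contact_force: [0.5, -0.8, -2.0]
gripper_width: 30.4
grasp_force: 61.7
tool delta mm [  1.4  -0.9 -12.9] pos [658.1  85.3 170.1] tilt [ 0.003 -0.001 -1.   ] F [ 0.5 -0.8 -2. ] w 30.40905431667508 61.67501091957092 9.6 j [ 0.37  0.51 -0.01  0.   -1.05 -1.65]
```

The lid has broken free at about 12 mm up. I'll raise it to 25 mm.

```bash
python3 -m pendant '[[0,0,-0.002,0,0,0,0],[0,0,-0.002,0,0,0,0],[0,0,-0.002,0,0,0,0],[0,0,-0.002,0,0,0,0],[0,0,-0.002,0,0,0,0],[0,0,-0.002,0,0,0,0],[0,0,-0.001,0,0,0,0],[0,0,0,0,0,0,0],[0,0,0,0,0,0,0],[0,0,0,0,0,0,0],[0,0,0,0,0,0,0]]'; python3 d.py 657 84 183
python3 - <<'E'
from bench import arm
import cv2,numpy as np
d=arm.get_image("side")["image"][110:310,230:430,::-1]
cv2.imwrite("pics/s3.png",cv2.resize(np.clip(d*1.6,0,255).astype(np.uint8),None,fx=3,fy=3))
E
```

```text
clock: 10.7
position: [657.2, 85.5, 180.2]
ee_rot: [-0.148, 0.989, -0.0, -0.0]
contact_force: [0.4, -0.1, -3.4]
gripper_width: 30.6
grasp_force: 61.7
tool delta mm [ 0.6 -1.3 -2.8] pos [657.2  85.5 180.2] tilt [-0. -0. -1.] F [ 0.4 -0.1 -3.4] w 30.57434061461846 61.67512536048889 10.7 j [ 0.37  0.5   0.    0.   -1.07 -1.65]
```

View pics/s3.png

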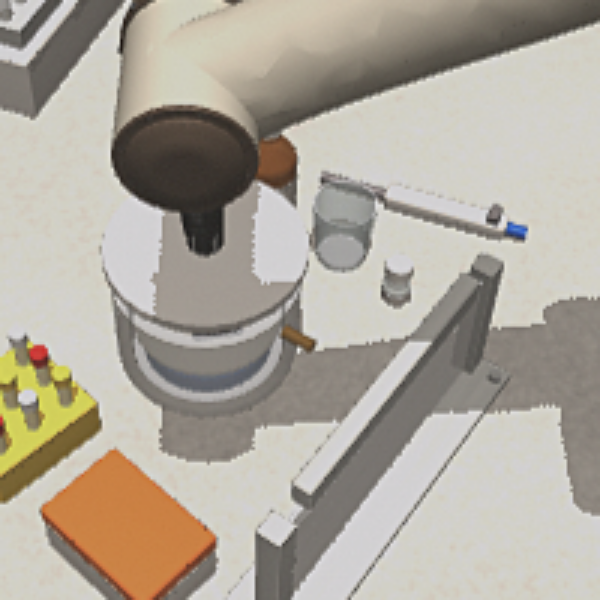

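The lid is level and clear of the jar: its front edge rose about 20 crop pixels, roughly 22 mm. Its 3.4 N weight matches the expected mass. The screen is down and the bystanders are where they were. I'll raise it the last 2 mm and hand in.

```bash
python3 -m pendant '[[0,0,-0.001,0,0,0,0],[0,0,-0.001,0,0,0,0],[0,0,0,0,0,0,0],[0,0,0,0,0,0,0],[0,0,0,0,0,0,0],[0,0,0,0,0,0,0]]'; python3 -c "
from bench import arm
print(arm.job_done())"
```

```text
clock: 11.35
position: [657.2, 85.5, 182.3]
ee_rot: [-0.148, 0.989, -0.0, -0.0]
contact_force: [0.3, -0.6, -2.6]
gripper_width: 30.8
grasp_force: 61.7
the job is handed in; nothing more can be done
None
```

The splash screen is fully down and the lid is out of its seal, held level about 24–25 mm above its shut height; I handed the job in at 11.35 s, and no verdict was shown.

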